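Call out the next order

TASK

Show the packer what goes into the next carton, touching none of the goods. First point straight down at the shortest of the three black jars that stand in a row in front of you (not those in the far right corner), then at the taller of the two rolls of tape lying near the front edge: each time hold the fingertips about 3 cm above the middle of its top, without contact, for about two seconds. Do not dip down to point at any other jar or roll on the way. Then press the button of the grey call box at the front edge fully down and let it come up, leaving everything else on the table untouched where it is.

Things in the scene. Friction and masses are not known exactly. Their poses are not given: they have to be found in the camera images.
- jar_short: round black plastic jar, straight-sided with a wider screw lid, 88 mm across and 90 mm tall, standing upright; origin at the centre of its underside, z up. The shortest of the three black jars: the first thing to point at
- jar_short_top (a point): centre of the upper face of the shortest jar's lid, 90 mm above the table, z up
- jar_middle: round black plastic jar, straight-sided with a wider screw lid, 84 mm across and 108 mm tall, standing upright; origin at the centre of its underside, z up. Has a narrow white label. Bystander
- jar_middle_top (a point): centre of the upper face of that jar's lid, 108 mm above the table, z up
- jar_tall: round black plastic jar, straight-sided with a wider screw lid, 86 mm across and 115 mm tall, standing upright; origin at the centre of its underside, z up. Bystander
- jar_tall_top (a point): centre of the upper face of that jar's lid, 115 mm above the table, z up
- tape_tall: roll of tape lying flat, 90 mm across and 48 mm tall, open in the middle; origin at the centre of its underside, z up. The taller of the two rolls: the second thing to point at
- tape_tall_top (a point): centre of the upper face of the taller roll (over its open middle), 48 mm above the table, z up
- tape_flat: roll of tape lying flat, 104 mm across and 25 mm tall, open in the middle; origin at the centre of its underside, z up. Broader and flatter than the other roll. Bystander
- tape_flat_top (a point): centre of the upper face of the flat roll (over its open middle), 25 mm above the table, z up
- call_box: grey desk call box fixed to the table, 80 x 100 mm and 32 mm high, with one round push button in the middle of its top; origin at the centre of its underside, z up
- call_button (a joint): travel of the call box's round push button, m: 0 up, 0.006 fully down; springs back by itself, fully down takes 4 N
- call_button_top (a point): centre of the button's round upper face (32 mm across, 54 mm above the table when up), z up; press straight down
- loupe: small black stand magnifier, 36 mm across, 42 mm tall, left of the rolls; origin at the centre of its underside. Bystander
- spring_clamp: spring clamp lying flat, 93 x 137 x 18 mm; origin at the centre of its underside. Bystander
- card_deck: stack of blank cards, 66 x 95 x 16 mm, behind the jars; origin at the centre of its underside. Bystander
- marker_blue: felt marker lying on its side, 15 x 138 x 16 mm, near the front edge to the right; origin at the centre of its underside. Bystander
Mind the look-alikes: they are no part of the job. Leave any orange look-alike of the jar_short alone.

How it is judged:
On the way, in this order (a step that is already met when the one before it is completed fails the run):
1. the tool points straight down at the shortest jar: TCP within 22 mm of its axis and 22 to 80 mm above its lid, for 1.5 s (horizontal distance between the grasp point and jar_short_top below 0.022 m and z of the grasp point in the frame of jar_short_top between 0.022 and 0.08 m and angle between the grasp point's own z axis and vertical above 2.7 rad), for 1.5 s.
2. then points straight down at the taller tape roll: TCP within 22 mm of its axis and 22 to 80 mm above its top, for 1.5 s (horizontal distance between the grasp point and tape_tall_top below 0.022 m and z of the grasp point in the frame of tape_tall_top between 0.022 and 0.08 m and angle between the grasp point's own z axis and vertical above 2.7 rad), for 1.5 s.
3. then the call button is pressed down more than 4.5 mm (value of joint call_button above 0.0045 m), for 0.02 s.
At the end, for the whole second after the job is handed in: the button is up again (less than 1.5 mm down); every jar, roll and other thing is within 6 mm of where it started, the jars and rolls upright (value of joint call_button below 0.0015 m and distance of each of jar_short, jar_middle, jar_tall, tape_tall, tape_flat, loupe, spring_clamp, card_deck, marker_blue from where it was at the start of the episode below 0.006 m and angle between each of jar_short, jar_middle, jar_tall, tape_tall, tape_flat's own z axis and vertical below 0.1 rad); the robot touches nothing.
It fails at once if the robot touches a jar, a roll or another loose thing (contact force between any of the arm, the fingers and jar_short above 0.3 N or contact force between any of the arm, the fingers and jar_middle above 0.3 N or contact force between any of the arm, the fingers and jar_tall above 0.3 N or contact force between any of the arm, the fingers and tape_tall above 0.3 N or contact force between any of the arm, the fingers and tape_flat above 0.3 N or contact force between any of the arm, the fingers and loupe above 0.3 N or contact force between any of the arm, the fingers and spring_clamp above 0.3 N or contact force between any of the arm, the fingers and card_deck above 0.3 N or contact force between any of the arm, the fingers and marker_blue above 0.3 N).
It fails at once if a jar, roll or other loose thing is moved more than 6 mm (distance of any of jar_short, jar_middle, jar_tall, tape_tall, tape_flat, loupe, spring_clamp, card_deck, marker_blue from where it was at the start of the episode above 0.006 m).
It fails at once if the tool dips down to another jar or roll: TCP within 25 mm of its axis and less than 70 mm above its top ((horizontal distance between the grasp point and jar_middle_top below 0.025 m and z of the grasp point in the frame of jar_middle_top between -0.05 and 0.07 m) or (horizontal distance between the grasp point and jar_tall_top below 0.025 m and z of the grasp point in the frame of jar_tall_top between -0.05 and 0.07 m) or (horizontal distance between the grasp point and tape_flat_top below 0.025 m and z of the grasp point in the frame of tape_flat_top between -0.05 and 0.07 m)).
It also fails if it takes over 54 s, if anything falls off the work surface, if the arm or the gripper's body presses on something with over 40 N, if the wrist force passes 120 N, or if a joint passes its speed limit or range.

ROBOT

A 7-joint arm with a two-finger parallel gripper is mounted at the origin on a cart in front of the work surface, level with it; the furniture and walls round the work are solid. World frame = base frame: x ahead of the robot, y to its left, z up, the work surface at z = 0. Lengths are in m, angles in rad, forces in N, time in s.
With the tool pointing down it reaches from about 0.425 to 0.925 m from the base axis. Payload 6.8 kg.
Tool frame: the origin (TCP) lies between the finger pads, 19 mm behind the fingertips; this is the grasp point; z points along the fingers, y is the line along which they close (so a half turn about z gives the same grasp; the last joint's range is limited). The gripper opens to 85 mm and grips with 20 to 120 N. Pads are 22 mm wide; open, the fingers measure 114 mm over their backs; the gripper's body (76 mm by 85 mm) begins 54 mm behind the grasp point. The pads swing forward as they close: fully open they stand 13 mm farther back than shut.
Start: joints at [1.219, 0.477, 0.022, 1.555, -0.011, 1.109, -0.083], TCP at [0.163, -0.655, 0.25] pointing down, gripper open.
Joint ranges: [-2.96, 2.96], [-0.34, 2.1], [-1.41, 1.46], [0.24, 2.44], [-1.37, 4.51], [0.17, 1.92], [-2.96, 2.96]. Speed limits (rad/s): [2.39, 2.39, 3.14, 3.14, 3.14, 3.14, 3.14].

INTERFACE

Orientations are given as a unit quaternion [w, x, y, z].
In Python, from station import * gives the robot as it stands.
- The arm moves only by the tool jog_arm, never from a script. Its argument "moves" is one flat list of numbers, 7 for each row, row after row: the shift along the tool's x, y, z normalised to -1 to 1, where 1 is 20 mm, then the turn, a rotation vector about the tool's x, y, z normalised to -1 to 1, where 1 is 4 degrees, then the opening, from 0 (shut) to 1 (fully open). In form: [x, y, z, rx, ry, rz, claw, x, y, z, rx, ry, rz, claw, ...]. A call has exactly 8 rows; each row shifts and turns the commanded pose from where the row before left it, along the tool's axes as they then stand; what a row does not reach is not made up. A row lasts 1/12 s, in which the tool goes at most 41.7 mm and 7.16 degrees, less where a joint would pass 70% of its speed; a pose out of reach is approached as far as the arm can. A call with a number of a shift or a turn outside -1 to 1 is refused whole. A call with a gripper value outside its range is refused whole. The fingers move at their own pace and stop on an object; "grip_force" is the grip in N (left out, the last holds). Time passes only in rows, so rows that do not move let the fingers close, or fill a call up. It gives the time, the measured TCP pose, the force, the opening and the grip force at its end, in the units of the state.
- get_obs(): the state, without advancing time (a new reading comes with each control period).
- read_camera(name): name is "side" or "top"; returns a dict with "color" (384x512x3 uint8, blue, green, red), "fx", "fy", "cx", "cy" (pixels), "k1" (the pictures are not rectified: a ray, as slopes to the right and down, at radius r is drawn at 1 + k1 r^2 times it, then the intrinsics apply), "rvec" (rotation vector, rad) and "tvec" (3), from world to camera coordinates, as OpenCV has them. Camera axes: x right, y down, z forward; pixel columns grow to the right and rows downward; lengths in m; the calibration is good to about 2 mm. A picture is of the moment at which its call begins. There is no depth.
- hand_in(): hands the job in; it is judged then, once.
The state is a dict: "t": time; "q": joint angles; "joint_vel": joint speeds; "joint_torque": joint torques, N m; "eef_pos": TCP position; "tool_rot": TCP orientation; "contact_force": force on the tool from outside, world axes, zero at the start; "torque": the same for the moment, N m; "gripper_width": opening from 0.0 (shut) to 1.0 (fully open); "grasp_force": force on a finger pad.
Only numpy, scipy, OpenCV 4.12 (cv2) and the standard library are available. Lean on these libraries where they do the work, as an engineer would, in place of code of your own. Each camera call takes 0.05 s, during which the arm holds its last target. There are 200 camera calls.

## Working session

There is one attempt and no reset: what is moved stays moved. The work goes in short steps, Python scripts to look and compute and a tool call to move; the robot and the scene stay as the last step left them, time stands still between calls to the robot, and variables do not carry over. Pictures are saved under pics/ and viewed, at most 10 in all, crops included, and the job is handed in when it is done.

Besides the shell and the picture viewer there is one more tool, called after "Call:" in YAML: its name, and indented under it one key for each argument. jog_arm: Moves the arm, as the interface text tells. Scaled input: -1 to 1 covers 20 mm each way for a shift and 4 degrees each way for a turn. Its arguments: {"type":"object","properties":{"moves":{"type":"array"},"grip_force":{"type":"number"}},"required":["moves"]}

```bash
mkdir -p pics; python3 - <<'E'
from station import *
import cv2
for n in("side","top"):
    c=read_camera(n);cv2.imwrite(f"pics/{n}0.png",c["color"]);print(n,{k:v for k,v in c.items() if k!="color"})
o=get_obs();print(o)
E
```

```text
side {'fx': 427.034665803331, 'fy': 427.034665803331, 'cx': 256.0021347443806, 'cy': 191.66107964466715, 'k1': -0.00462084765056716, 'rvec': array([ 2.16474384, -0.32024457,  0.18648698]), 'tvec': array([-0.71235923,  0.07296037,  1.40169007])}
top {'fx': 387.72608582536856, 'fy': 387.72608582536856, 'cx': 255.71002410028433, 'cy': 199.57607767868657, 'k1': 0.024992407456599013, 'rvec': array([ 2.12844226, -2.15428043,  0.15930986]), 'tvec': array([-0.21769839,  0.68285836,  1.02642054])}
{'t': 0.1, 'q': array([ 1.21889535,  0.47775193,  0.02234561,  1.55631854, -0.01150517,
        1.10929346, -0.08309388]), 'joint_vel': array([ 0.00060862, -0.00057113,  0.00113363, -0.00239379,  0.00056469,
        0.00122225, -0.00030825]), 'joint_torque': array([ 3.88665096e-03, -5.97760785e+01,  1.61332246e+00, -2.81952113e+01,
        1.27583864e-02,  5.09690261e-03,  1.29867880e-05]), 'eef_pos': array([ 0.16281546, -0.65456855,  0.24911421]), 'tool_rot': array([-8.06284770e-04,  9.92577685e-01,  1.21609475e-01, -1.57641524e-04]), 'contact_force': array([0.256588  , 0.52267262, 0.23895724]), 'torque': array([-0.04907105, -0.0444471 ,  0.02452905]), 'grasp_force': 0.0, 'gripper_width': 0.999988931915137}
```

View pics/top0.png

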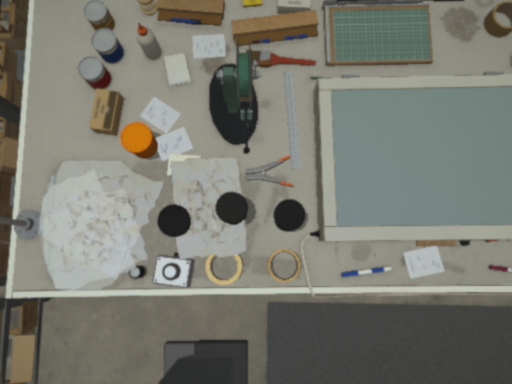

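View pics/side0.png

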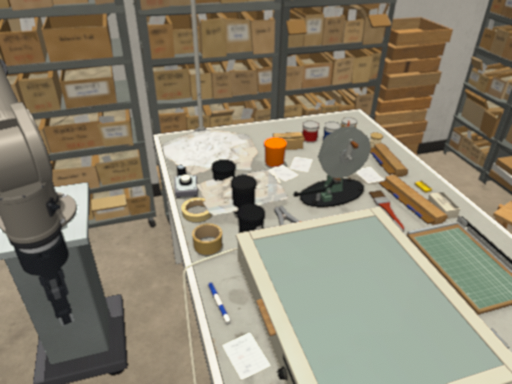

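The top view shows three black jars at (174,220), (231,208) and (289,215). The rolls are at (224,268) and (284,265), and the call box is at (174,271). The side view shows the same jars at (223,170), (243,190) and (251,218). Next I'll triangulate them.

```bash
cat > h.py <<'E'
import numpy as np, cv2
from station import *
class Cam:
    def __init__(s,n):
        c=read_camera(n);s.img=c["color"];s.K=np.array([[c["fx"],0,c["cx"]],[0,c["fy"],c["cy"]],[0,0,1]])
        s.d=np.array([c["k1"],0,0,0,0.]);s.rv=np.array(c["rvec"]);s.t=np.array(c["tvec"]);s.R=cv2.Rodrigues(s.rv)[0];s.C=-s.R.T@s.t
    def ray(s,uv):
        p=cv2.undistortPoints(np.array(uv,float).reshape(-1,1,2),s.K,s.d)[:,0]
        return np.c_[p,np.ones(len(p))]@s.R
    def plane(s,uv,z):
        r=s.ray(uv);return s.C+r*((z-s.C[2])/r[:,2])[:,None]
    def proj(s,P): return cv2.projectPoints(np.array(P,float).reshape(-1,3),s.rv,s.t,s.K,s.d)[0][:,0]
E
python3 - <<'E'
from h import *
T=Cam("top");S=Cam("side")
print(T.C,S.C,T.proj([[0,0,0],get_obs()["eef_pos"]]),S.proj([[0,0,0],get_obs()["eef_pos"]]))
for n,uv in dict(j1=(174,220),j2=(231,208),j3=(289,215)).items(): print(n,T.plane([uv],.1)[0])
for n,uv in dict(tl=(224,268),tr=(284,265),box=(174,271)).items(): print(n,T.plane([uv],.03)[0])
a=cv2.resize(T.img[185:300,115:315],(800,460),interpolation=cv2.INTER_CUBIC)
b=cv2.resize(S.img[150:265,165:305],(730,600),interpolation=cv2.INTER_CUBIC)
cv2.imwrite("pics/tc.png",a);cv2.imwrite("pics/sc.png",b)
E
```

```text
[ 0.5176463  -0.2280148   1.11681637] [ 0.34011125 -1.26365577  0.87464986] [[172.4732611  460.66628947]
 [468.64886006 433.19374726]] [[ 39.23865559 213.86215795]
 [ 61.97346955 301.99397478]]
j1 [ 0.62107036 -0.01043439  0.1       ]
j2 [ 0.65103692 -0.1604123   0.1       ]
j3 [ 0.63056265 -0.31325982  0.1       ]
tl [ 0.49353799 -0.13613298  0.03      ]
tr [ 0.49974239 -0.30183944  0.03      ]
box [0.48719295 0.00155415 0.03      ]
```

View pics/tc.png

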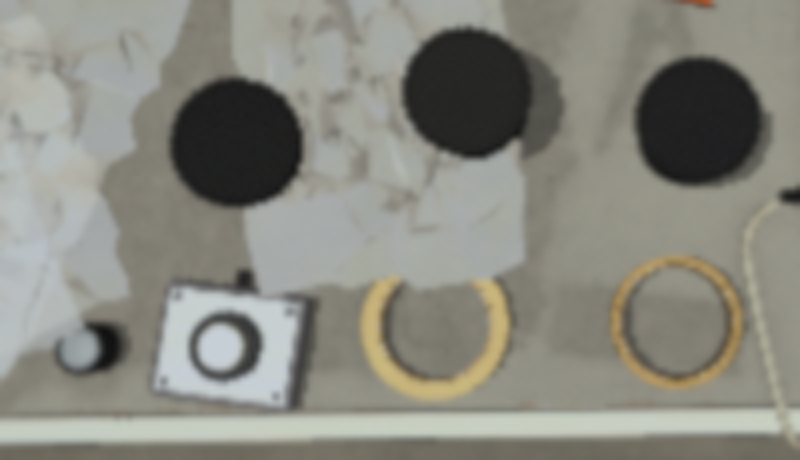

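View pics/sc.png

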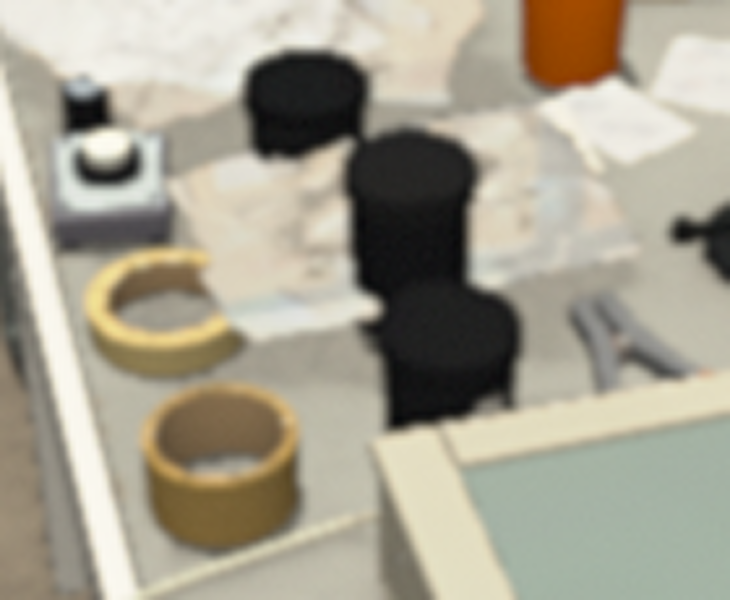

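In the crops the right-hand roll is clearly the taller one. I'll measure the lid and roll heights across the two views.

```bash
cat > m.py <<'E'
from h import *
from scipy.optimize import brentq, least_squares
T=Cam("top");S=Cam("side")
def blob(m,uv):
    n,l,st,ce=cv2.connectedComponentsWithStats(m.astype(np.uint8)); 
    k=l[uv[1],uv[0]]; c=max(cv2.findContours((l==k).astype(np.uint8),cv2.RETR_EXTERNAL,cv2.CHAIN_APPROX_NONE)[0],key=len)
    return cv2.convexHull(c)[:,0].astype(float), st[k]
def circ(uv,h):   # fit circle to the outer (away from nadir) part of the rim
    P=T.plane(uv,h)[:,:2]; c0=P.mean(0); o=c0-T.C[:2]
    Q=P[(P-c0)@o>-0.01*np.linalg.norm(o)]
    r=least_squares(lambda p:np.hypot(*(Q-p[:2]).T)-p[2],[*c0,.043]).x
    return r
def fars(c,h):
    a=np.linspace(0,2*np.pi,200);return S.proj(np.c_[c[0]+c[2]*np.cos(a),c[1]+c[2]*np.sin(a),a*0+h])
gt=T.img.max(2)<52; gs=S.img.max(2)<60
up=lambda x:x
for n,uv,suv in (("j1",(174,220),(223,167)),("j2",(231,208),(243,181)),("j3",(289,215),(251,214))):
    t,_=blob(gt,uv)
    col=gs[:,suv[0]]; r=suv[1]
    prof=S.img[:,suv[0]-2:suv[0]+3].max(2).mean(1)
    while prof[r]<55 and (r>suv[1]-40): r-=1
    if n=="j3": r=None
    for h in (.08,.09,.1,.11,.12):
        c=circ(t,h); f=fars(c,h); top=f[np.abs(f[:,0]-suv[0])<3,1].min()
        print(n,h,c.round(4),"far rim row",top.round(1),"cols",f[:,0].min().round(1),f[:,0].max().round(1),"seen",r)
    print(prof[suv[1]-25:suv[1]+12].round())
for n,uv in (("tl",(224,268)),("tr",(284,265))):
    hsv=cv2.cvtColor(T.img,cv2.COLOR_BGR2HSV);m=(hsv[...,1]>75)
    m[:, :]&=True; sub=np.zeros(m.shape,bool);sub[uv[1]-22:uv[1]+23,uv[0]-24:uv[0]+24]=1
    ys,xs=np.where(m&sub); hull=cv2.convexHull(np.c_[xs,ys].astype(np.int32))[:,0]
    for h in (.025,.048): P=T.plane(hull,h)[:,:2].astype(np.float32); c=cv2.minEnclosingCircle(P); f=fars([*c[0],c[1]],h); print(n,h,c,"side top row",f[:,1].min().round(1),f.mean(0).round(1))
    
hb=T.img.min(2)>150
print("btn",T.plane([(115+217/4,185+347/4)],.054), S.proj(T.plane([(115+217/4,185+347/4)],.054)))
E
python3 m.py
```

```text
j1 0.08 [ 0.6235 -0.0035  0.0405] far rim row 160.4 cols 212.0 235.0 seen 160
j1 0.09 [ 0.6224 -0.0056  0.0401] far rim row 158.4 cols 211.9 234.7 seen 160
j1 0.1 [ 0.6214 -0.0078  0.0397] far rim row 156.4 cols 211.7 234.4 seen 160
j1 0.11 [ 0.6204 -0.01    0.0393] far rim row 154.3 cols 211.5 234.2 seen 160
j1 0.12 [ 0.6194 -0.0121  0.0389] far rim row 152.2 cols 211.3 233.9 seen 160
[226. 228. 233. 235. 234. 233. 231. 228. 225. 223. 222. 225. 229. 232.
 235. 237. 225. 153.  71.  28.  27.  29.  30.  30.  30.  31.  31.  31.
  30.  27.  21.  17.  19.  22.  22.  22.  42.]
j2 0.08 [ 0.6555 -0.1607  0.0407] far rim row 182.2 cols 232.0 257.0 seen 175
j2 0.09 [ 0.6542 -0.1613  0.0403] far rim row 180.0 cols 231.7 256.5 seen 175
j2 0.1 [ 0.6529 -0.162   0.0399] far rim row 177.7 cols 231.5 256.1 seen 175
j2 0.11 [ 0.6515 -0.1626  0.0395] far rim row 175.4 cols 231.2 255.7 seen 175
j2 0.12 [ 0.6502 -0.1633  0.0391] far rim row 173.0 cols 230.9 255.3 seen 175
[226. 226. 226. 226. 227. 225. 221. 219. 218. 219. 220. 221. 214. 196.
 174. 166. 165. 151. 111.  63.  38.  37.  38.  38.  38.  39.  
[... 404 characters left out ...]
 far rim row 200.0 cols 237.2 263.5 seen None
[23. 22. 22. 21. 20. 21. 19. 20. 19. 20. 19. 19. 19. 21. 24. 28. 30. 32.
 32. 33. 32. 32. 32. 32. 33. 33. 33. 32. 32. 32. 31. 27. 23. 21. 20. 20.
 21.]
tl 0.025 ((0.5002813339233398, -0.13428905606269836), 0.051653023809194565) side top row 196.8 [197.1 206. ]
tl 0.048 ((0.5006471872329712, -0.13626345992088318), 0.05056701973080635) side top row 191.7 [196.9 200.7]
tr 0.025 ((0.49952632188796997, -0.3011283278465271), 0.04640669748187065) side top row 228.2 [207.4 238.3]
tr 0.048 ((0.49990808963775635, -0.299588143825531), 0.04543120786547661) side top row 222.3 [207.  232.1]
btn [[0.48605465 0.00921381 0.054     ]] [[184.77491673 176.39325907]]
```

Jar 1 measures about 87 mm tall (lid centre 0.622, -0.005), against roughly 107–110 mm for the other two, so it is the shortest. The taller roll is at (0.500, -0.300) and the button at (0.486, 0.009). I'll travel high to the jar with the gripper shut.

Call:
jog_arm:
  moves: [0.5,-0.43,0,0,0,0,0,0.94,-0.81,0,0,0,0,0,0.94,-0.81,0,0,0,0,0,0.94,-0.81,0,0,0,0,0,0.94,-0.81,0,0,0,0,0,0.94,-0.81,0,0,0,0,0,0.94,-0.81,0,0,0,0,0,0.94,-0.81,0,0,0,0,0]

```text
t: 0.97
eef_pos: [0.272, -0.5004, 0.2501]
tool_rot: [-0.0, 0.993, 0.122, 0.0]
contact_force: [-0.6, -0.7, -0.2]
gripper_width: 0.002
grasp_force: 0.0
```

Call:
jog_arm:
  moves: [0.94,-0.81,0,0,0,0,0,0.94,-0.81,0,0,0,0,0,0.94,-0.81,0,0,0,0,0,0.94,-0.81,0,0,0,0,0,0.94,-0.81,0,0,0,0,0,0.94,-0.81,0,0,0,0,0,0.94,-0.81,0,0,0,0,0,0.94,-0.81,0,0,0,0,0]

```text
t: 1.63
eef_pos: [0.3862, -0.3383, 0.2502]
tool_rot: [0.0, 0.993, 0.122, 0.0]
contact_force: [-0.7, -0.8, -0.1]
gripper_width: 0.002
grasp_force: 0.0
```

Call:
jog_arm:
  moves: [0.94,-0.81,0,0,0,0,0,0.94,-0.81,0,0,0,0,0,0.94,-0.81,0,0,0,0,0,0.94,-0.81,0,0,0,0,0,0.94,-0.81,0,0,0,0,0,0.94,-0.81,0,0,0,0,0,0.94,-0.81,0,0,0,0,0,0.94,-0.81,0,0,0,0,0]

```text
t: 2.3
eef_pos: [0.5005, -0.1763, 0.2502]
tool_rot: [0.0, 0.993, 0.122, 0.0]
contact_force: [-0.1, 0.2, -0.4]
gripper_width: -0.002
grasp_force: 0.0
```

```bash
cat > go.py <<'E'
import sys; from h import *
o=get_obs();w,x,y,z=o["tool_rot"];from scipy.spatial.transform import Rotation as Ro
R=Ro.from_quat([x,y,z,w]).as_matrix();p=np.array(o["eef_pos"])
print(o["t"],p.round(4),"z",R[:,2].round(3),"q",np.round(o["q"],2),"F",np.round(o["contact_force"],1))
t=np.array([float(a) for a in sys.argv[1:4]]);print("tool shift/20mm",(R.T@(t-p)/.02).round(2))
E
python3 go.py 0.6222 -0.005 0.25
```

```text
2.3 [ 0.5005 -0.1763  0.2502] z [ 0. -0. -1.] q [ 0.45  0.26 -0.27  1.88  0.08  1.01 -1.18] F [-0.1  0.2 -0.4]
tool shift/20mm [ 7.98 -6.84  0.01]
```

Call:
jog_arm:
  moves: [0.98,-0.84,0,0,0,0,0,0.98,-0.84,0,0,0,0,0,0.98,-0.84,0,0,0,0,0,0.98,-0.84,0,0,0,0,0,0.98,-0.84,0,0,0,0,0,0.98,-0.84,0,0,0,0,0,0.98,-0.84,0,0,0,0,0,0.5,-0.45,0,0,0,0,0]

```text
t: 2.97
eef_pos: [0.6133, -0.0156, 0.2502]
tool_rot: [-0.001, 0.992, 0.124, 0.001]
contact_force: [0.1, 1.4, -0.5]
gripper_width: 0.004
grasp_force: 0.0
```

```bash
python3 go.py 0.6222 -0.005 0.139; python3 - <<'E'
from h import *
T=Cam("top");S=Cam("side")
a=cv2.resize(S.img[100:265,135:305],(618,600),interpolation=cv2.INTER_CUBIC);cv2.imwrite("pics/s1.png",a)
E
```

```text
2.9667 [ 0.6133 -0.0156  0.2502] z [ 0.001  0.002 -1.   ] q [ 0.18  0.4  -0.33  1.69  0.14  1.08 -1.52] F [ 0.1  1.4 -0.5]
tool shift/20mm [ 0.55 -0.39  5.56]
```

View pics/s1.png

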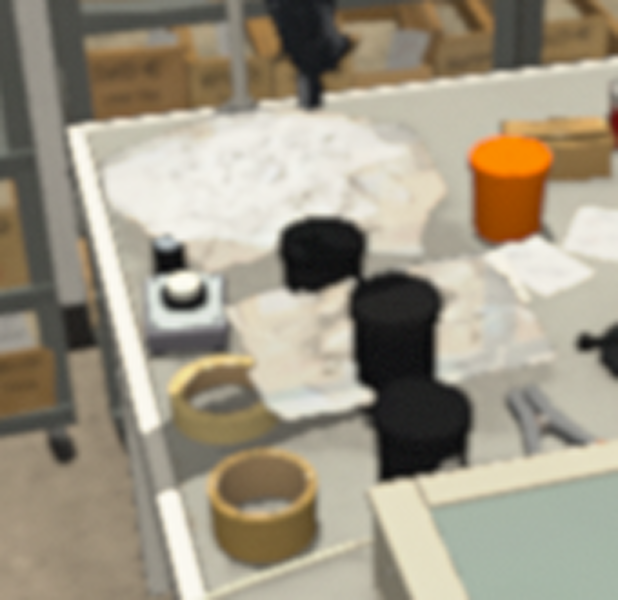

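The picture shows the fingers at about (310,100), well above the jar at (322,255), with nothing disturbed. I'll let the lag settle, then descend.

Call:
jog_arm:
  moves: [0,0,0.3,0,0,0,0,0,0,0.7,0,0,0,0,0,0,0.7,0,0,0,0,0,0,0.7,0,0,0,0,0,0,0.7,0,0,0,0,0,0,0.5,0,0,0,0,0,0,0,0,0,0,0,0,0,0,0,0,0,0]

```text
t: 3.73
eef_pos: [0.6118, -0.0211, 0.1776]
tool_rot: [0.0, 0.993, 0.121, -0.001]
contact_force: [0.3, -0.1, 0.6]
gripper_width: 0.0
grasp_force: 0.0
```

```bash
python3 go.py 0.6222 -0.005 0.139
```

```text
3.7333 [ 0.6118 -0.0211  0.1776] z [-0.001 -0.001 -1.   ] q [ 0.17  0.47 -0.32  1.76  0.18  0.94 -1.55] F [ 0.3 -0.1  0.6]
tool shift/20mm [ 0.7  -0.66  1.93]
```

Call:
jog_arm:
  moves: [0.35,-0.33,0,0,0,0,0,0.35,-0.33,0,0,0,0,0,0,0,0.5,0,0,0,0,0,0,0.5,0,0,0,0,0,0,0.5,0,0,0,0,0,0,0.4,0,0,0,0,0,0,0,0,0,0,0,0,0,0,0,0,0,0]

```text
t: 4.4
eef_pos: [0.6223, -0.0041, 0.1389]
tool_rot: [-0.0, 0.993, 0.121, -0.001]
contact_force: [0.2, -0.8, -0.0]
gripper_width: 0.002
grasp_force: 0.0
```

```bash
python3 go.py 0.6222 -0.005 0.139; python3 - <<'E'
from h import *
T=Cam("top");S=Cam("side")
a=cv2.resize(T.img[185:300,115:315],(800,460),interpolation=cv2.INTER_CUBIC)
b=cv2.resize(S.img[120:265,165:305],(580,600),interpolation=cv2.INTER_CUBIC)[:460,:]
b=cv2.resize(b,(400,317));a=cv2.resize(a,(400,230));c=np.zeros((317,800,3),np.uint8);c[:230,:400]=a;c[:,400:]=b
cv2.imwrite("pics/s2.png",c)
E
```

```text
4.4 [ 0.6223 -0.0041  0.1389] z [-0.002 -0.    -1.   ] q [ 0.14  0.53 -0.31  1.76  0.2   0.88 -1.59] F [ 0.2 -0.8 -0. ]
tool shift/20mm [-0.01  0.04 -0.  ]
```

View pics/s2.png

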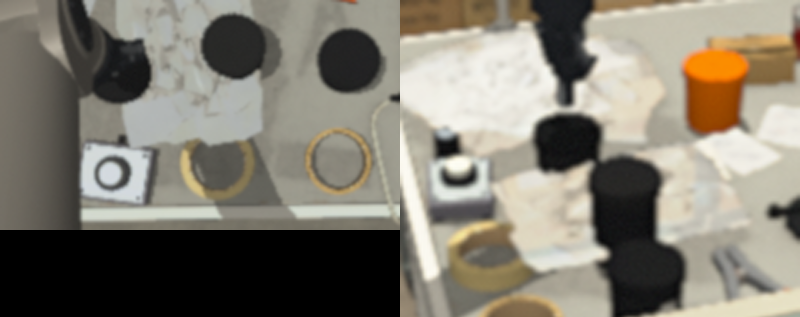

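The side view shows the fingertips at (567,100), a little above the lid of the shortest jar at (567,135), and centred on it. I'll hold here for about two seconds.

Call:
jog_arm:
  moves: [0,0,0,0,0,0,0,0,0,0,0,0,0,0,0,0,0,0,0,0,0,0,0,0,0,0,0,0,0,0,0,0,0,0,0,0,0,0,0,0,0,0,0,0,0,0,0,0,0,0,0,0,0,0,0,0]

```text
t: 5.17
eef_pos: [0.623, -0.0038, 0.14]
tool_rot: [0.0, 0.993, 0.122, 0.0]
contact_force: [-0.5, -0.6, -1.0]
gripper_width: -0.003
grasp_force: 0.0
```

Call:
jog_arm:
  moves: [0,0,0,0,0,0,0,0,0,0,0,0,0,0,0,0,0,0,0,0,0,0,0,0,0,0,0,0,0,0,0,0,0,0,0,0,0,0,0,0,0,0,0,0,0,0,0,0,0,0,0,0,0,0,0,0]

```text
t: 5.83
eef_pos: [0.623, -0.0038, 0.14]
tool_rot: [0.0, 0.993, 0.122, 0.0]
contact_force: [-0.2, 0.1, -0.2]
gripper_width: -0.001
grasp_force: 0.0
```

Call:
jog_arm:
  moves: [0,0,0,0,0,0,0,0,0,0,0,0,0,0,0,0,0,0,0,0,0,0,0,0,0,0,0,0,0,0,0,0,0,0,0,0,0,0,0,0,0,0,0,0,0,0,0,0,0,0,0,0,0,0,0,0]

```text
t: 6.5
eef_pos: [0.623, -0.0038, 0.14]
tool_rot: [0.0, 0.993, 0.122, 0.0]
contact_force: [-0.2, 0.9, 0.1]
gripper_width: 0.002
grasp_force: 0.0
```

Call:
jog_arm:
  moves: [0,0,-0.5,0,0,0,0,0,0,-0.9,0,0,0,0,0,0,-0.9,0,0,0,0,0,0,-0.9,0,0,0,0,0,0,-0.9,0,0,0,0,0,0,-0.9,0,0,0,0,0,0,-0.6,0,0,0,0,0,0,0,0,0,0,0]

```text
t: 7.17
eef_pos: [0.6245, -0.0035, 0.2556]
tool_rot: [0.0, 0.993, 0.122, 0.003]
contact_force: [-0.2, -0.2, 0.5]
gripper_width: 0.006
grasp_force: 0.0
```

```bash
python3 go.py 0.4998 -0.2997 0.25
```

```text
7.1667 [ 0.6245 -0.0035  0.2556] z [ 0.006  0.    -1.   ] q [ 0.15  0.41 -0.33  1.66  0.15  1.09 -1.55] F [-0.2 -0.2  0.5]
tool shift/20mm [-9.63 12.87  0.24]
```

Call:
jog_arm:
  moves: [-0.3,0.4,0,0,0,0,0,-0.64,0.86,0,0,0,0,0,-0.64,0.86,0,0,0,0,0,-0.64,0.86,0,0,0,0,0,-0.64,0.86,0,0,0,0,0,-0.64,0.86,0,0,0,0,0,-0.64,0.86,0,0,0,0,0,-0.64,0.86,0,0,0,0,0]

```text
t: 7.83
eef_pos: [0.5593, -0.1531, 0.2504]
tool_rot: [-0.0, 0.993, 0.121, -0.001]
contact_force: [1.1, -0.3, -0.9]
gripper_width: 0.0
grasp_force: 0.0
```

Call:
jog_arm:
  moves: [-0.64,0.86,0,0,0,0,0,-0.64,0.86,0,0,0,0,0,-0.64,0.86,0,0,0,0,0,-0.64,0.86,0,0,0,0,0,-0.64,0.86,0,0,0,0,0,-0.64,0.86,0,0,0,0,0,-0.64,0.86,0,0,0,0,0,-0.3,0.4,0,0,0,0,0]

```text
t: 8.5
eef_pos: [0.4963, -0.3026, 0.2504]
tool_rot: [-0.0, 0.993, 0.119, -0.002]
contact_force: [-0.1, -0.9, 1.1]
gripper_width: 0.0
grasp_force: 0.0
```

Call:
jog_arm:
  moves: [0,0,0.3,0,0,0,0,0,0,0.8,0,0,0,0,0,0,0.8,0,0,0,0,0,0,0.8,0,0,0,0,0,0,0.8,0,0,0,0,0,0,0.5,0,0,0,0,0,0,0,0,0,0,0,0,0,0,0,0,0,0]

```text
t: 9.17
eef_pos: [0.4994, -0.2981, 0.1714]
tool_rot: [-0.001, 0.993, 0.122, -0.001]
contact_force: [0.2, 0.5, 0.8]
gripper_width: -0.0
grasp_force: 0.0
```

```bash
python3 go.py 0.4998 -0.2997 0.097
```

```text
9.1667 [ 0.4994 -0.2981  0.1714] z [-0.001  0.001 -1.   ] q [ 0.6   0.42 -0.22  1.85  0.11  0.89 -0.99] F [0.2 0.5 0.8]
tool shift/20mm [0.   0.09 3.72]
```

Call:
jog_arm:
  moves: [0,0.05,0.4,0,0,0,0,0,0,0.7,0,0,0,0,0,0,0.7,0,0,0,0,0,0,0.7,0,0,0,0,0,0,0.7,0,0,0,0,0,0,0.45,0,0,0,0,0,0,0,0,0,0,0,0,0,0,0,0,0,0]

```text
t: 9.83
eef_pos: [0.4998, -0.3001, 0.0991]
tool_rot: [-0.0, 0.993, 0.122, 0.0]
contact_force: [0.3, -0.3, -0.4]
gripper_width: 0.001
grasp_force: 0.0
```

```bash
python3 go.py 0.4998 -0.2997 0.097; python3 - <<'E'
from h import *
T=Cam("top");S=Cam("side")
a=cv2.resize(T.img[185:300,115:315],(800,460),interpolation=cv2.INTER_CUBIC)
b=cv2.resize(S.img[150:265,165:305],(400,328),interpolation=cv2.INTER_CUBIC)
a=cv2.resize(a,(400,230));c=np.zeros((328,800,3),np.uint8);c[:230,:400]=a;c[:,400:]=b
cv2.imwrite("pics/s3.png",c)
E
```

```text
9.8333 [ 0.4998 -0.3001  0.0991] z [ 0.  0. -1.] q [ 0.59  0.52 -0.2   1.89  0.15  0.75 -1.02] F [ 0.3 -0.3 -0.4]
tool shift/20mm [ 0.   -0.02  0.11]
```

View pics/s3.png

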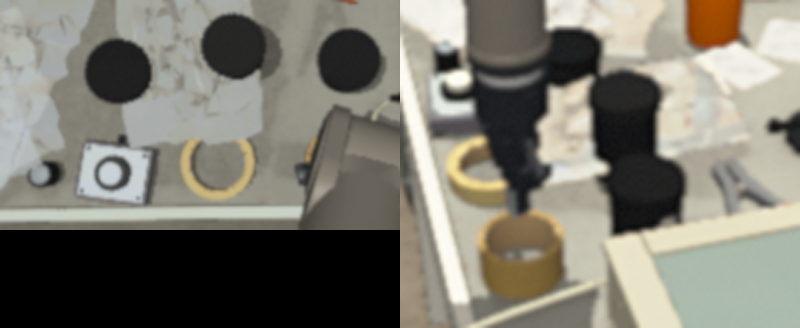

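The fingertips at (520,208) hang above the middle of the tall roll at (520,232), without contact, and everything else is unchanged. I'll hold here, then rise.

Call:
jog_arm:
  moves: [0,0,0,0,0,0,0,0,0,0,0,0,0,0,0,0,0,0,0,0,0,0,0,0,0,0,0,0,0,0,0,0,0,0,0,0,0,0,0,0,0,0,0,0,0,0,0,0,0,0,0,0,0,0,0,0]

```text
t: 10.6
eef_pos: [0.4996, -0.3001, 0.099]
tool_rot: [0.0, 0.993, 0.122, -0.0]
contact_force: [0.4, 0.2, -0.1]
gripper_width: -0.003
grasp_force: 0.0
```

Call:
jog_arm:
  moves: [0,0,0,0,0,0,0,0,0,0,0,0,0,0,0,0,0,0,0,0,0,0,0,0,0,0,0,0,0,0,0,0,0,0,0,0,0,0,0,0,0,0,0,0,0,0,0,0,0,0,0,0,0,0,0,0]

```text
t: 11.27
eef_pos: [0.4996, -0.3001, 0.099]
tool_rot: [0.0, 0.993, 0.122, 0.0]
contact_force: [0.1, -0.2, 0.4]
gripper_width: -0.002
grasp_force: 0.0
```

Call:
jog_arm:
  moves: [0,0,0,0,0,0,0,0,0,0,0,0,0,0,0,0,0,0,0,0,0,0,0,0,0,0,0,0,0,0,0,0,0,0,0,0,0,0,0,0,0,0,0,0,0,0,0,0,0,0,0,0,0,0,0,0]

```text
t: 11.93
eef_pos: [0.4996, -0.3001, 0.099]
tool_rot: [-0.0, 0.993, 0.122, -0.0]
contact_force: [0.0, 0.3, 0.4]
gripper_width: -0.002
grasp_force: 0.0
```

Call:
jog_arm:
  moves: [0,0,-0.5,0,0,0,0,0,0,-0.9,0,0,0,0,0,0,-0.9,0,0,0,0,0,0,-0.9,0,0,0,0,0,0,-0.9,0,0,0,0,0,0,-0.9,0,0,0,0,0,0,-0.5,0,0,0,0,0,0,0,0,0,0,0]

```text
t: 12.6
eef_pos: [0.501, -0.3007, 0.212]
tool_rot: [0.001, 0.993, 0.122, 0.002]
contact_force: [-0.0, -0.6, 0.1]
gripper_width: -0.003
grasp_force: 0.0
```

```bash
python3 go.py 0.486 0.009 0.21
```

```text
12.6 [ 0.501  -0.3007  0.212 ] z [ 0.004 -0.002 -1.   ] q [ 0.61  0.38 -0.22  1.81  0.1   0.96 -0.98] F [-0.  -0.6  0.1]
tool shift/20mm [  3.01 -15.21   0.06]
```

Call:
jog_arm:
  moves: [0.1,-0.5,0,0,0,0,0,0.19,-0.98,0,0,0,0,0,0.19,-0.98,0,0,0,0,0,0.19,-0.98,0,0,0,0,0,0.19,-0.98,0,0,0,0,0,0.19,-0.98,0,0,0,0,0,0.19,-0.98,0,0,0,0,0,0.19,-0.98,0,0,0,0,0]

```text
t: 13.27
eef_pos: [0.4906, -0.1483, 0.2075]
tool_rot: [-0.001, 0.993, 0.122, -0.001]
contact_force: [-0.1, 0.6, 0.3]
gripper_width: -0.003
grasp_force: 0.0
```

Call:
jog_arm:
  moves: [0.19,-0.98,0,0,0,0,0,0.19,-0.98,0,0,0,0,0,0.19,-0.98,0,0,0,0,0,0.19,-0.98,0,0,0,0,0,0.19,-0.98,0,0,0,0,0,0.19,-0.98,0,0,0,0,0,0.19,-0.98,0,0,0,0,0,0.19,-0.9,0,0,0,0,0]

```text
t: 13.93
eef_pos: [0.4823, 0.0094, 0.2076]
tool_rot: [-0.0, 0.993, 0.122, -0.001]
contact_force: [0.7, 0.1, 0.2]
gripper_width: -0.002
grasp_force: 0.0
```

Call:
jog_arm:
  moves: [0,0,0.3,0,0,0,0,0,0,0.7,0,0,0,0,0,0,0.7,0,0,0,0,0,0,0.7,0,0,0,0,0,0,0.6,0,0,0,0,0,0,0.3,0,0,0,0,0,0,0,0,0,0,0,0,0,0,0,0,0,0]

```text
t: 14.6
eef_pos: [0.4833, 0.0075, 0.1425]
tool_rot: [-0.0, 0.993, 0.122, -0.001]
contact_force: [0.1, -0.8, -0.3]
gripper_width: -0.002
grasp_force: 0.0
```

```bash
python3 go.py 0.486 0.009 0.1
```

```text
14.6 [0.4833 0.0075 0.1425] z [-0.002 -0.    -1.   ] q [ 0.17  0.33 -0.37  2.08  0.17  0.76 -1.64] F [ 0.1 -0.8 -0.3]
tool shift/20mm [ 0.15 -0.04  2.12]
```

Call:
jog_arm:
  moves: [0.15,-0.03,0.4,0,0,0,0,0,0,0.6,0,0,0,0,0,0,0.6,0,0,0,0,0,0,0.6,0,0,0,0,0,0,0.4,0,0,0,0,0,0,0.2,0,0,0,0,0,0,0,0,0,0,0,0,0,0,0,0,0,0]

```text
t: 15.27
eef_pos: [0.4869, 0.009, 0.0872]
tool_rot: [0.0, 0.993, 0.122, 0.0]
contact_force: [0.8, 0.1, -0.5]
gripper_width: 0.001
grasp_force: 0.0
```

```bash
python3 go.py 0.486 0.009 0.067; python3 - <<'E'
from h import *
S=Cam("side")
cv2.imwrite("pics/s4.png",cv2.resize(S.img[130:215,150:260],(770,595),interpolation=cv2.INTER_CUBIC))
E
```

```text
15.2667 [0.4869 0.009  0.0872] z [ 0.  0. -1.] q [ 0.13  0.43 -0.34  2.11  0.23  0.64 -1.69] F [ 0.8  0.1 -0.5]
tool shift/20mm [-0.05 -0.01  1.01]
```

View pics/s4.png

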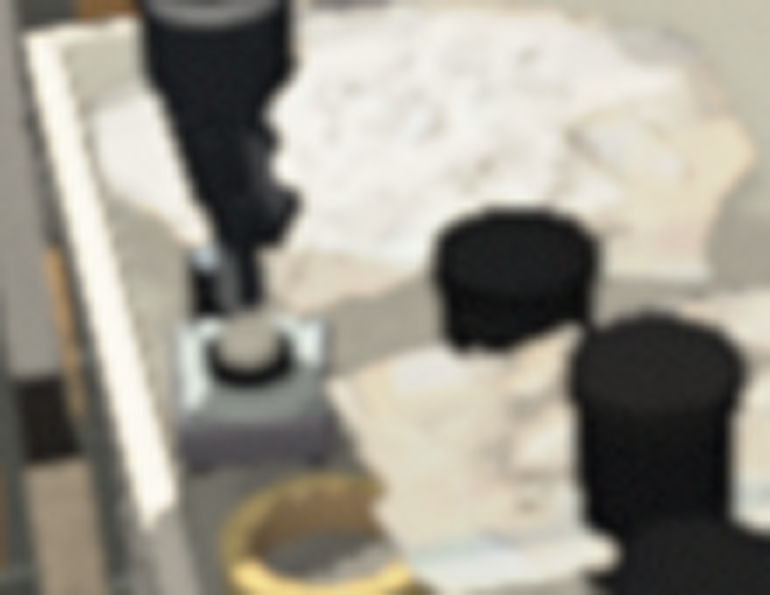

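The tips at (245,305) hang just above the button at (247,335), lined up with it. I'll press in small steps.

Call:
jog_arm:
  moves: [0,0,0.2,0,0,0,0,0,0,0.2,0,0,0,0,0,0,0.2,0,0,0,0,0,0,0.2,0,0,0,0,0,0,0.15,0,0,0,0,0,0,0,0,0,0,0,0,0,0,0,0,0,0,0,0,0,0,0,0,0]

```text
t: 15.98
eef_pos: [0.4868, 0.0089, 0.0682]
tool_rot: [0.0, 0.993, 0.122, 0.0]
contact_force: [-0.9, -0.3, 3.9]
gripper_width: -0.002
grasp_force: 1.6
```

Call:
jog_arm:
  moves: [0,0,0.05,0,0,0,0,0,0,0.05,0,0,0,0,0,0,0.05,0,0,0,0,0,0,0,0,0,0,0,0,0,0,0,0,0,0,0,0,0,0,0,0,0,0,0,0,0,0,0,0,0,0,0,0,0,0,0]

```text
t: 16.65
eef_pos: [0.4868, 0.0089, 0.0664]
tool_rot: [0.0, 0.993, 0.122, 0.0]
contact_force: [-4.7, -0.7, 22.5]
gripper_width: 0.0
grasp_force: 10.8
```

The force jumped to 22 N, so the button is on its stop and fully down. Rising now.

Call:
jog_arm:
  moves: [0,0,-0.3,0,0,0,0,0,0,-0.6,0,0,0,0,0,0,-0.9,0,0,0,0,0,0,-0.9,0,0,0,0,0,0,-0.9,0,0,0,0,0,0,-0.9,0,0,0,0,0,0,-0.9,0,0,0,0,0,0,-0.6,0,0,0,0]

```text
t: 17.32
eef_pos: [0.4869, 0.009, 0.1864]
tool_rot: [0.0, 0.993, 0.122, 0.001]
contact_force: [0.4, -0.2, -0.8]
gripper_width: 0.001
grasp_force: 0.0
```

Call:
jog_arm:
  moves: [0,0,0,0,0,0,0,0,0,0,0,0,0,0,0,0,0,0,0,0,0,0,0,0,0,0,0,0,0,0,0,0,0,0,0,0,0,0,0,0,0,0,0,0,0,0,0,0,0,0,0,0,0,0,0,0]

```text
t: 17.98
eef_pos: [0.4866, 0.0089, 0.1847]
tool_rot: [-0.0, 0.993, 0.122, -0.0]
contact_force: [0.4, 0.9, -0.3]
gripper_width: 0.002
grasp_force: 0.0
```

```bash
python3 go.py 0.486 0.009 0.18; python3 -c "
from station import *
print(hand_in())"
```

```text
17.9833 [0.4866 0.0089 0.1847] z [-0.  0. -1.] q [ 0.19  0.28 -0.38  2.04  0.14  0.85 -1.6 ] F [ 0.4  0.9 -0.3]
tool shift/20mm [-0.03 -0.01  0.24]
the job is handed in; nothing more can be done
None
```

I pointed at the shortest jar and then the taller tape roll for at least two seconds each, pressed the call button down to its stop and lifted clear, and handed the job in at about 18 s; I saw no contact with the goods, and the hand-in returned no verdict.

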